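# Load board carriers and lock them in

### The arm

A 6-joint arm with a two-finger parallel gripper is mounted at the origin on the work surface. World frame = base frame: x ahead of the robot, y to its left, z up, the work surface at z = 0. Lengths are in mm, angles in rad, forces in N, time in s.
With the tool pointing down it reaches from about 225 to 875 mm from the base axis. Payload 3.4 kg.
Tool frame: the origin (TCP) lies on the centre line of the jaws, within the pads' length; the fingertips stand robot.finger_overhang ahead of it and the grasp point (between the pads) lies 5 mm behind it (robot.finger_overhang is the distance from the TCP to the fingertips, in mm); z points along the fingers, y is the line along which they close (so a half turn about z gives the same grasp; the last joint's range is limited). The gripper opens to 85 mm and grips with 20 to 120 N. Pads are 22 mm wide; open, the fingers measure 114 mm over their backs; the gripper's body (76 mm by 85 mm) begins 54 mm behind the grasp point. The pads swing forward as they close: fully open they stand 13 mm farther back than shut.
Start: joints at [-1.404, 0.276, 1.505, -0, 1.361, -0.121], TCP at [163.209, -551.387, 210.528] pointing down, gripper open.
Joint ranges: [-2.89, 2.89], [-0.75, 2.08], [0.22, 2.7], [-1.18, 4.32], [0.11, 2.71], [-2.7, 2.7]. Speed limits (rad/s): [2.57, 2.57, 3.14, 3.14, 3.14, 3.14].

### API

Orientations are given as [roll, pitch, yaw] about the fixed x, y, z axes, in that order (R = Rz(yaw) Ry(pitch) Rx(roll)).
In Python, from rig import robot gives the robot as it stands.
- The arm moves only by the tool step_arm, never from a script. Its argument "commands" is a list of rows, each a list of 7 numbers: the shift along the tool's x, y, z normalised to -1 to 1, where 1 is 0.6 m, then the turn, a rotation vector about the tool's x, y, z normalised to -1 to 1, where 1 is pi rad, then the closure in counts, from 0 (fully open) to 255 (shut). A call has 1 to 5 rows; each row shifts and turns the commanded pose from where the row before left it, along the tool's axes as they then stand; what a row does not reach is not made up. A row lasts 1/8 s, in which the tool goes at most 62.5 mm and 10.7 degrees, less where a joint would pass 70% of its speed; a pose out of reach is approached as far as the arm can. A call with a number of a shift or a turn outside -1 to 1 is refused whole. A call with a gripper value outside its range is refused whole. The fingers move at their own pace and stop on an object; "force" is the grip in N (left out, the last holds). Time passes only in rows, so rows that do not move let the fingers close. It gives the time, the measured TCP pose, the force, the opening and the grip force at its end, in the units of the state.
- robot.get_obs(): the state, without advancing time (a new reading comes with each control period).
- robot.snapshot(name): name is "side" or "top"; returns a dict with "color" (420x560x3 uint8, red, green, blue), "range_z" (420x560 float32, mm along the optical axis (not along the pixel's ray), 0 where there is no reading), "mtx" (3x3 intrinsics, pixels), "rvec" (rotation vector, rad) and "tvec" (3), from world to camera coordinates, as OpenCV has them. Camera axes: x right, y down, z forward; pixel columns grow to the right and rows downward; lengths in mm; the calibration is good to about 2 mm. A picture is of the moment at which its call begins.
- robot.sign_off(): hands the job in; it is judged then, once.
The state is a dict: "t": time; "joint_pos": joint angles; "joint_velocities": joint speeds; "tau": joint torques, N m; "eef_pos": TCP position; "tcp_rot": TCP orientation; "contact_force": force on the tool from outside, world axes, zero at the start; "ft_torque": the same for the moment, N m; "opening": opening from 0.0 (shut) to 1.0 (fully open); "gripper_force": force on a finger pad.
Only numpy, scipy, OpenCV 4.12 (cv2) and the standard library are available. Lean on these libraries where they do the work, as an engineer would, in place of code of your own. Each camera call takes 0.05 s, during which the arm holds its last target. There are 200 camera calls.

### The job

Lift the steel locking bar straight up out of the two front U brackets of the loading fixture, both ends together, and park it in the two rear U rests behind the clear hood. Then set every board carrier lying on the bench into a lane of its own, in any order, and slide it along the lane under the hood, fully home against the end stop. Finally put the bar back down into the front brackets, both ends seated, so that it locks the carriers in, and leave the bystanders on the bench (solder spool, multimeter, jar, screwdriver) where they are.

Things in the scene. Friction and masses are not known exactly. Their poses are not given: they have to be found in the camera images.
- fixture: Fixture fixed to the bench: plate 8 mm thick, x -150 to +85, y -136 to +136 mm. Origin on the bench at the plate's underside; x runs along the three lanes from their open near end to the end stop (face at x +51), y left, z up; turns about z only. Lane floors z 8. A clear hood covers all lanes from x +15 to +57, underside z 36, top z 40.
- front_seat (a point): Midway between the seats of the two front U brackets (fixture x -62, z 20), axes as the fixture's: the bar's origin belongs here when locked. The brackets stand at y = +-120, 10 mm thick in y, arm tops 24 mm above the seat; slot 22 mm wide with flared mouth. The seated bar blocks the lanes.
- rear_seat (a point): Midway between the seats of the two rear U rests (fixture x +60, z 48), axes as the fixture's: the bar's origin belongs here when parked. The rests stand at y = +-120, 10 mm thick in y, arm tops 18 mm above the seat; slot 22 mm wide with flared mouth.
- lane_left (a point): Floor of the left lane (fixture y +70), axes as the fixture's, where a carrier's origin lies when home (nose 1 mm from the stop). The lane is an open-topped apron 66 mm wide from fixture x -150 to -45 (walls 4 mm thick, tops z 18); slanted lead-ins narrow it to 56 mm by x -20, and it keeps that width to the stop (walls 14 mm thick, tops z 36).
- lane_middle (a point): The same for the middle lane (fixture y 0).
- lane_right (a point): The same for the right lane (fixture y -70).
- bar: Loose steel bar, about 0.32 kg, 16 x 16 mm, 269 mm long along y. Origin: middle of its underside, z up. End flanges 40 (x) by 6 (y), centred at y +-131.5, z -6 to 20, hang outside the brackets (3.5 mm play along y) and carry the bar on a flat surface. Black grip fin in the middle: 24 (x) by 14 (y) mm, z 16 to 60. Ends alike. Starts in the front brackets.
- bar_grip (a point): Grip point in the fin of the bar, 45 mm above the bar's origin; pinch it across its 14 mm thickness (along the bar's y).
- bar_end_1 (a point): Underside of the bar 120 mm from the middle towards its +y, where it rests in a bracket.
- bar_end_2 (a point): Underside of the bar 120 mm from the middle towards its -y, where it rests in a bracket.
- carrier_a: Loose board carrier, about 0.18 kg: grey tray 100 (x) by 50 (y) by 16 mm, green circuit board on top (parts to z 23), origin under its centre, x towards its nose, z up. Handle fin 24 (x) by 12 (y) mm at x -15, up to z 74. It goes in nose first, so that the fin stays outside the hood. May be absent.
- carrier_a_handle (a point): Grip point in the fin of carrier_a, 58 mm above its underside; pinch it across its 12 mm thickness (along the carrier's y).
- carrier_b: A board carrier like carrier_a. May be absent.
- carrier_b_handle (a point): Grip point in the fin of carrier_b, 58 mm above its underside; pinch it across its 12 mm thickness (along the carrier's y).
- carrier_c: A board carrier like carrier_a. May be absent.
- carrier_c_handle (a point): Grip point in the fin of carrier_c, 58 mm above its underside; pinch it across its 12 mm thickness (along the carrier's y).
- solder_spool: Bystander: yellow spool, 60 mm across, 47 mm high; origin under its centre.
- multimeter: Bystander: red meter lying flat, 150 by 75 by 36 mm; origin under its centre.
- flux_jar: Bystander: jar 52 mm across, 60 mm high; origin under its centre.
- screwdriver: Bystander: screwdriver lying on the bench, about 200 mm long along its x; origin under its middle.
Not all that is in view belongs to the job. Leave any yellow look-alike of the carrier_c alone.

How it is judged:
By the outcome, as a careful person would: the job done as asked, in the order asked, and still so for the second after the job is handed in, with the robot touching nothing.
Of carrier_a, carrier_b, carrier_c only 2 to 3 are there at a start; the rules pass over those that are not, and their reading is None.
At some moment in a run one of carrier_a, carrier_b, carrier_c may be knocked a few centimetres aside while the robot is not near it.
Once in a run the grip may slacken for a moment while it holds something.
It also fails if it takes over 210 s, if anything falls off the work surface, if the arm or the gripper's body presses on something with over 40 N, if the wrist force passes 120 N, or if a joint passes its speed limit or range.

## Working session

There is one attempt and no reset: what is moved stays moved. The work goes in short steps, Python scripts to look and compute and a tool call to move; the robot and the scene stay as the last step left them, time stands still between calls to the robot, and variables do not carry over. Pictures are saved under pics/ and viewed, at most 14 in all, crops included, and the job is handed in when it is done.

Besides the shell and the picture viewer there is one more tool, called after ">>>" as name(argument=value, ...), one argument or row to a line, values as JSON. step_arm: Moves the arm, as the interface text tells. Its arguments: {"type":"object","properties":{"commands":{"type":"array","items":{"type":"array","items":{"type":"number"}}},"force":{"type":"number"}},"required":["commands"]}

```bash
ls; mkdir -p pics
python3 - <<'E'
from rig import robot
import cv2,numpy as np
print(robot.get_obs(), robot.finger_overhang)
for n in("top","side"):
    s=robot.snapshot(n); np.savez(f"{n}0.npz",**s)
    cv2.imwrite(f"pics/{n}0.png",s["color"][:,:,::-1]); print(n,s["mtx"],s["rvec"],s["tvec"])
E
```

```text
pics
{'t': 0.0, 'joint_pos': array([-1.40399982e+00,  2.76588695e-01,  1.50615209e+00,  2.43162364e-05,
        1.36069302e+00, -1.21000799e-01]), 'joint_velocities': array([ 2.03331664e-04,  5.99084665e-04, -5.80142677e-05, -3.54418680e-04,
        1.28196510e-03, -3.67329037e-05]), 'tau': array([-1.01778842e-03, -4.16779017e+01, -2.45803910e+01, -2.54783063e-04,
        1.10047107e-02,  1.13206886e-05]), 'eef_pos': array([ 163.11582244, -550.78057538,  209.63578479]), 'tcp_rot': array([-3.13976783e+00, -2.45835713e-04,  2.87791984e-01]), 'contact_force': array([ 0.33287573,  0.92072024, -1.14517397]), 'ft_torque': array([ 0.02064411, -0.03644402, -0.03814599]), 'gripper_force': 0.0, 'opening': 0.9974982508083807} 14.0
top [[419.4335705    0.         277.04354357]
 [  0.         419.4335705  204.56632093]
 [  0.           0.           1.        ]] [ 2.11883781 -2.13039703  0.14507089] [ -29.99281137  553.64333749 1157.68299534]
side [[404.1701061    0.         274.96397411]
 [  0.         404.1701061  215.55134497]
 [  0.           0.           1.        ]] [ 0.71592566 -2.44851339  1.33192922] [450.56076199 243.84352451 942.72272186]
```

View pics/top0.png

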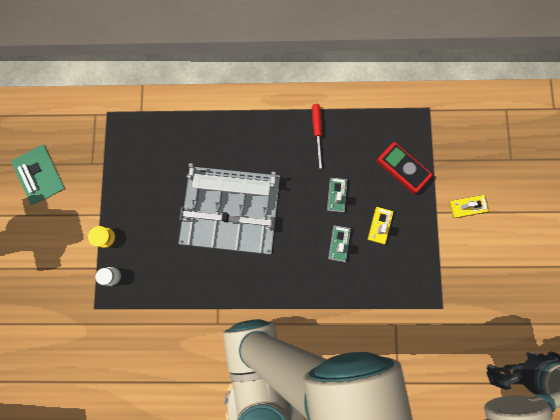

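View pics/side0.png

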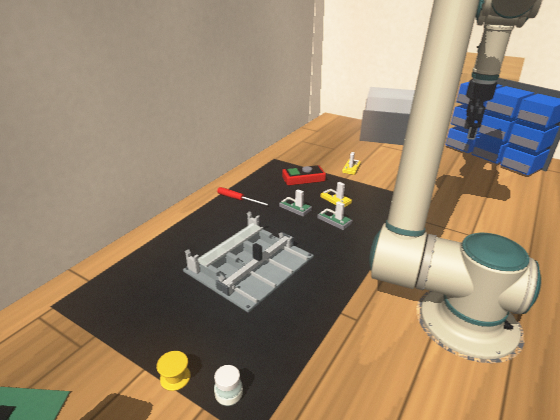

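Top view: fixture around (230,210), the bar across it with its black fin at (225,217), and the robot at the bottom. There are two green-board carriers, at (338,195) and (340,243). The yellow look-alikes are at (381,225) and (469,206), and the large green board at (38,173) is a decoy off the mat. I'm enlarging the candidates to confirm.

```bash
cat > h.py <<'E'
import cv2,numpy as np
from scipy.spatial.transform import Rotation as Ro
def pts(s):
    "world xyz for each pixel from range"
    h,w=s["range_z"].shape; v,u=np.mgrid[:h,:w]
    d=s["range_z"].astype(float); K=s["mtx"]
    c=np.stack([(u-K[0,2])/K[0,0]*d,(v-K[1,2])/K[1,1]*d,d],-1)
    R=cv2.Rodrigues(s["rvec"])[0]; P=(c-s["tvec"].reshape(3))@R
    P[d==0]=np.nan; return P
def ray(s,u,v,z):
    K=s["mtx"];R=cv2.Rodrigues(s["rvec"])[0]
    o=-R.T@s["tvec"].reshape(3); r=R.T@np.array([(u-K[0,2])/K[0,0],(v-K[1,2])/K[1,1],1])
    return o+r*(z-o[2])/r[2]
E
python3 - <<'E'
from h import *
s=np.load("top0.npz"); P=pts(s); im=s["color"][:,:,::-1]
a=cv2.resize(im[170:270,310:490],None,fx=4.4,fy=4.4,interpolation=cv2.INTER_CUBIC)
b=cv2.resize(im[155:265,170:290],None,fx=5,fy=5,interpolation=cv2.INTER_CUBIC)
cv2.imwrite("pics/car.png",a); cv2.imwrite("pics/fix.png",b)
hsv=cv2.cvtColor(im.copy(),cv2.COLOR_BGR2HSV)
print("bench z",np.nanmedian(P[130:160,200:260,2]))
for (u,v) in [(338,195),(340,243),(381,225),(469,206),(38,173)]:
    w=P[v-22:v+23,u-22:u+23].reshape(-1,3); 
    t=w[(w[:,2]>62)]; b=w[(w[:,2]>8)&(w[:,2]<30)]
    r=cv2.minAreaRect(b[:,:2].astype(np.float32)) if len(b)>5 else None
    print((u,v),"fin",len(t),t.mean(0).round(1) if len(t) else 0,"tray",r, "bmed",np.nanmedian(b,0).round(1) if len(b) else 0, np.nanmax(w[:,2]))
# fin of bar
w=P[205:230,212:240].reshape(-1,3); hi=w[w[:,2]>70]; print("bar fin",len(hi),hi.mean(0),w[:,2].max())
# plate outline
w=P[150:265,170:290].reshape(-1,3); q=w[(w[:,2]>5)&(w[:,2]<75)]
print("plate",cv2.minAreaRect(q[:,:2].astype(np.float32)))
# bar body
q=w[(w[:,2]>30)&(w[:,2]<43)]
E
```

```text
bench z 0.971313016767841
(338, 195) fin 43 [ 571.9 -207.2   72.1] tray ((576.903564453125, -219.06338500976562), (103.60847473144531, 119.55862426757812), 69.28067779541016) bmed [ 590.5 -207.    18. ] 78.81893756998986
(340, 243) fin 43 [ 429.6 -209.    73.6] tray ((439.1932678222656, -211.4363555908203), (53.32688522338867, 113.0707778930664), 82.98135375976562) bmed [ 447.6 -210.8   18.1] 77.23717412677655
(381, 225) fin 46 [ 481.6 -327.5   72.8] tray ((494.9084777832031, -339.8392639160156), (81.1788558959961, 101.33690643310547), 75.5351791381836) bmed [ 501.4 -329.7   18. ] 79.3380492225701
(469, 206) fin 50 [ 547.4 -573.2   72. ] tray ((550.6373291015625, -589.4488525390625), (50.374778747558594, 101.73831176757812), 9.835079193115234) bmed [ 547.2 -586.7   17.6] 77.77428603913229
(38, 173) fin 0 0 tray ((657.0045776367188, 696.6712646484375), (155.2606658935547, 105.76402282714844), 28.36725616455078) bmed [655.7 713.7  11.2] 19.96295508650804
bar fin 48 [516.70552686 111.96036825  79.67299618] nan
plate ((558.1721801757812, 112.90821838378906), (360.8631896972656, 344.0611267089844), 89.78441619873047)
```

View pics/car.png

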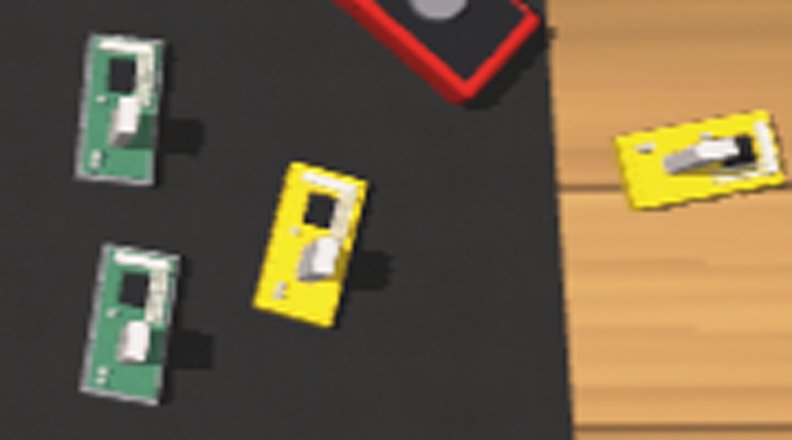

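View pics/fix.png

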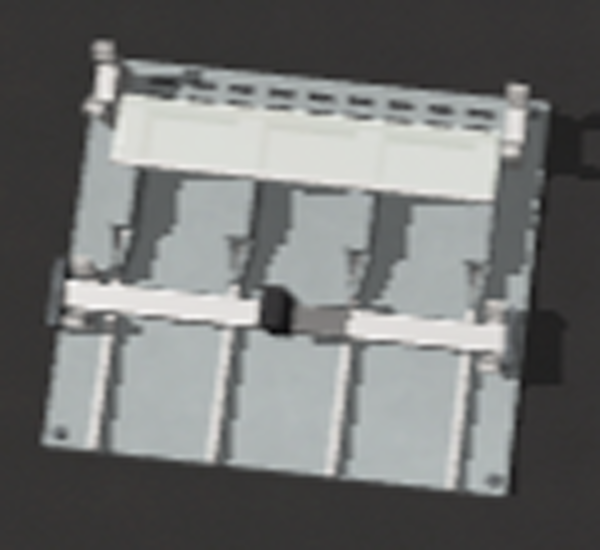

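The crop confirms two green-board carriers, (338,195) and (340,243), with noses (white connector ends) pointing away from the robot. Both yellow ones are look-alikes. In the fixture crop the plate's near corners are at about (178.4,244) and (271.4,253.4), the far-right corner at (279.6,175), and the bar sits in the front brackets.

```bash
cat >> h.py <<'E'
def carriers(s,zb=17):
    im=np.ascontiguousarray(s["color"][:,:,::-1]); hsv=cv2.cvtColor(im,cv2.COLOR_BGR2HSV)
    m=cv2.inRange(hsv,(60,60,50),(95,255,255)); m=cv2.morphologyEx(m,cv2.MORPH_CLOSE,np.ones((5,5)))
    out=[]
    for c in cv2.findContours(m,cv2.RETR_EXTERNAL,cv2.CHAIN_APPROX_NONE)[0]:
        if not 250<cv2.contourArea(c)<900: continue
        q=np.array([ray(s,u,v,zb)[:2] for u,v in c[:,0]],np.float32)
        (x,y),(w,h),a=cv2.minAreaRect(q); a=np.radians(a if w>h else a+90); a=(a+np.pi/2)%np.pi-np.pi/2
        out.append((c[:,0].mean(0).round(),round(x,1),round(y,1),round(max(w,h)),round(min(w,h)),round(a,3)))
    return out
E
python3 - <<'E'
from h import *
s=np.load("top0.npz"); P=pts(s)
for c in carriers(s): print(c)
L=np.array([[-150,136],[-150,-136],[85,-136]]); W=np.array([ray(s,u,v,8)[:2] for u,v in [(178.4,244),(271.4,253.4),(279.6,175)]])
print(W, np.linalg.norm(W[0]-W[1]),np.linalg.norm(W[1]-W[2]))
A,B=L-L.mean(0),W-W.mean(0); th=np.arctan2((A[:,0]*B[:,1]-A[:,1]*B[:,0]).sum(),(A*B).sum())
Rm=np.array([[np.cos(th),-np.sin(th)],[np.sin(th),np.cos(th)]]); o=W.mean(0)-Rm@L.mean(0); print("fix",o,th)
# bar: bright pixels, z 30..42 along expected
im=s["color"]; w=P.copy(); q=(w[...,:2]-o)@Rm
m=(np.abs(q[...,0]+62)<14)&(np.abs(q[...,1])<110)&(np.abs(q[...,1])>20)&(w[...,2]>31)&(w[...,2]<42)
f=np.polyfit(w[m][:,1],w[m][:,0],1); print("bar line slope th",-np.arctan(f[0])*1, m.sum(), "bar centre fix x",q[m][:,0].mean())
m=(w[...,2]>72)&(np.abs(q[...,0]+62)<25)&(np.abs(q[...,1])<25); print("fin in fix",q[m].mean(0),np.ptp(q[m],axis=0),w[m].mean(0))
for n,l in dict(front=(-62,0),rear=(60,0),left=(0,70),mid=(0,0),right=(0,-70)).items(): print(n,o+Rm@np.array(l))
# hood/rests from depth
m=(np.abs(q[...,0]-60)<22)&(np.abs(np.abs(q[...,1])-120)<14)&(w[...,2]>58)
for sgn in(1,-1): mm=m&(q[...,1]*sgn>0); print("rest",q[mm].mean(0),mm.sum())
# fins
for X,Y in((575,-210),(435,-210)):
    m=(np.hypot(w[...,0]-X,w[...,1]-Y)<40)&(w[...,2]>66); print("fin",w[m].mean(0),np.ptp(w[m],axis=0))
E
```

```text
(array([262., 414.]), -12.5, 11.9, 122, 36, np.float64(-1.566))
(array([247., 329.]), 210.1, 51.3, 108, 52, np.float64(-0.998))
[[444.66558545 257.32125054]
 [416.06072629 -15.20232759]
 [648.98941905 -39.98750184]] 274.02069009801795 234.24363550899523
fix [579.36714624 104.73571578] -0.10781175596980525
bar line slope th -0.11191349385906765 349 bar centre fix x -62.80271094800683
fin in fix [-62.90340728   0.69932794] [23.20168546 13.10437191] [516.90420974 112.19958005  80.04791285]
front [517.72712198 111.4071031 ]
rear [639.01878263  98.27953451]
left [586.89935773 174.32929156]
mid [579.36714624 104.73571578]
right [571.83493476  35.14214   ]
rest [ 64.74093175 118.7906333 ] 24
rest [  62.11306502 -120.61012005] 24
fin [ 571.76771562 -207.52078683   72.6488934 ] [24.0038584  12.41461617 10.54246933]
fin [ 429.3426503  -209.20614626   74.03798091] [22.02948835 14.2130377   9.11884421]
```

>>> step_arm(
  commands=[
    [0,0,0,0,0,0.0421,0],
    [0,0,0,0,0,0.0421,0],
    [0,0,0,0,0,0.0421,0],
  ],
  force=80,
)

```text
t: 0.48
eef_pos: [163.2, -551.0, 210.0]
tcp_rot: [-3.141, 0.0, -0.113]
contact_force: [-0.6, 1.4, 0.4]
opening: 1.001
gripper_force: 0.0
```

>>> step_arm(
  commands=[
    [0.036,-0.089,0,0,0,0,0],
    [0.036,-0.089,0,0,0,0,0],
    [0.036,-0.089,0,0,0,0,0],
    [0.036,-0.089,0,0,0,0,0],
    [0.036,-0.089,0,0,0,0,0],
  ],
)

```text
t: 1.1
eef_pos: [300.1, -295.8, 210.3]
tcp_rot: [-3.141, -0.0, -0.11]
contact_force: [0.8, -0.4, -0.4]
opening: 0.999
gripper_force: 0.0
```

>>> step_arm(
  commands=[
    [0.036,-0.089,0,0,0,0,0],
    [0.036,-0.089,0,0,0,0,0],
    [0.036,-0.089,0,0,0,0,0],
    [0.036,-0.089,0,0,0,0,0],
    [0.036,-0.089,0,0,0,0,0],
  ],
)

```text
t: 1.72
eef_pos: [436.5, -42.3, 210.4]
tcp_rot: [3.141, -0.0, -0.109]
contact_force: [0.7, -0.5, 0.9]
opening: 0.998
gripper_force: 0.0
```

>>> step_arm(
  commands=[
    [0.0353,-0.09,0,0,0,0,0],
    [0.0353,-0.09,0,0,0,0,0],
    [0.0353,-0.09,0,0,0,0,0],
    [0,0,0.06,0,0,0,0],
    [0,0,0,0,0,0,0],
  ],
)

```text
t: 2.35
eef_pos: [514.2, 110.5, 171.6]
tcp_rot: [3.14, 0.007, -0.107]
contact_force: [-0.5, 1.1, 0.1]
opening: 1.0
gripper_force: 0.0
```

```bash
cat >> h.py <<'E'
def go(x,y,z,yaw=None):
    from rig import robot
    o=robot.get_obs(); R=Ro.from_euler("xyz",o["tcp_rot"])
    d=R.inv().apply(np.array([x,y,z])-o["eef_pos"])/600
    t=(R.inv()*Ro.from_euler("xyz",[np.pi,0,o["tcp_rot"][2] if yaw is None else yaw])).as_rotvec()/np.pi
    print("tool delta",d.round(4),"rows",round(np.abs(d).max()*600/60,1),"turn",t.round(4))
E
python3 - <<'E'
from h import *
go(517.3,111.8,60,-0.11)
from rig import robot
s=robot.snapshot("top"); np.savez("top1.npz",**s)
im=np.ascontiguousarray(s["color"]); hsv=cv2.cvtColor(im,cv2.COLOR_RGB2HSV)
print(hsv[178:190:4,335:340:2].reshape(-1,3), hsv[256,333:345:3])
P=pts(s)
for X,Y in((575,-210),(435,-210)):
    m=(np.hypot(P[...,0]-X,P[...,1]-Y)<80)&(P[...,2]>66); print("fin",P[m].mean(0),np.ptp(P[m],axis=0))
E
```

```text
tool delta [ 0.0063 -0.003   0.186 ] rows 1.9 turn [0.0006 0.0024 0.0008]
[[ 90   5 143]
 [132   8 156]
 [158   9 113]
 [ 73  99 142]
 [ 72  87 143]
 [ 70  76 148]
 [135  11  46]
 [150  11  46]
 [135  11  47]] [[ 48   7 176]
 [ 72 103 143]
 [ 73 104 142]
 [ 73 104 144]]
fin [ 571.48326862 -207.39728304   74.20076082] [23.76151349 12.21179723 10.80758529]
fin [ 429.63239286 -209.40750506   73.71944274] [22.10790648 14.59607157  9.29551703]
```

>>> step_arm(
  commands=[
    [0.0063,-0.003,0.062,0,0,0,0],
    [0,0,0.062,0,0,0,0],
    [0,0,0.06,0,0,0,0],
    [0,0,0,0,0,0,0],
  ],
)

```text
t: 2.9
eef_pos: [519.2, 110.4, 63.2]
tcp_rot: [3.141, 0.004, -0.11]
contact_force: [-0.9, 0.3, 1.0]
opening: 0.996
gripper_force: 0.0
```

>>> step_arm(
  commands=[
    [0,0,0,0,0,0,255],
    [0,0,0,0,0,0,255],
    [0,0,0,0,0,0,255],
    [0,0,0,0,0,0,255],
    [0,0,0,0,0,0,255],
  ],
  force=80,
)

```text
t: 3.52
eef_pos: [520.8, 111.5, 64.3]
tcp_rot: [3.142, -0.0, -0.109]
contact_force: [0.6, -0.4, -0.3]
opening: -0.002
gripper_force: 0.0
```

>>> step_arm(
  commands=[
    [0,0,0,0,0,0,255],
    [0,0,0,0,0,0,255],
    [0,0,0,0,0,0,255],
    [0,0,0,0,0,0,255],
  ],
)

```text
t: 4.03
eef_pos: [520.7, 111.4, 64.0]
tcp_rot: [3.141, 0.0, -0.109]
contact_force: [-0.5, -0.2, 0.4]
opening: -0.001
gripper_force: 0.0
```

Run:
```python
from h import *
from rig import robot
for n in("side","top"):
    s=robot.snapshot(n); np.savez(f"{n}2.npz",**s); im=s["color"][:,:,::-1]
    p,_=cv2.projectPoints(np.array([[520.7,111.4,64],[517.5,112,65.]]),s["rvec"],s["tvec"],s["mtx"],None); print(n,p.reshape(-1,2))
    u,v=p[0,0].astype(int)
    cv2.imwrite(f"pics/{n}2.png",cv2.resize(im[max(0,v-70):v+70,u-90:u+90],None,fx=4,fy=4,interpolation=cv2.INTER_CUBIC))
```

```text
side [[256.5887783  248.77956685]
 [257.45568827 249.00010142]]
top [[225.66179598 215.32154897]
 [225.37809276 216.4015195 ]]
```

View pics/side2.png

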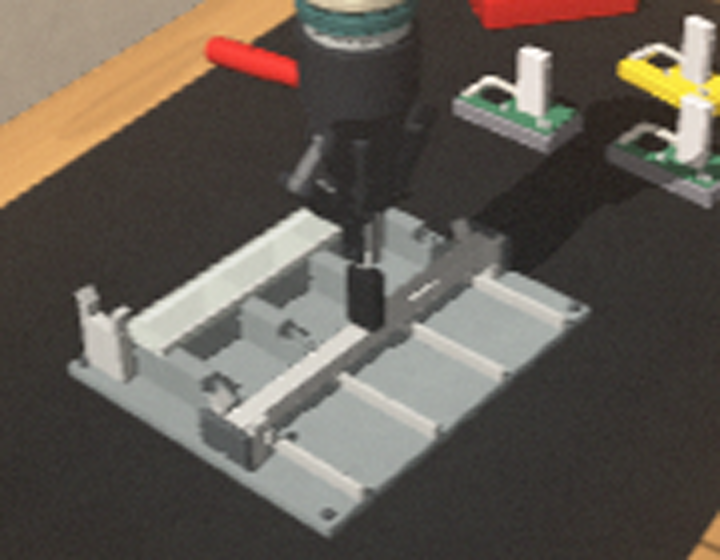

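The side crop shows the jaws shut, with the tips ending just above or behind the black fin at crop (365,265), not around it. I'll check with depth where the fingers and the fin really are.

Run:
```python
from h import *
from rig import robot
s=np.load("side2.npz"); P=pts(s)
u0,v0=256-90,248-70
for cx,cy in [(355,220),(372,235),(360,250),(357,262),(372,262),(362,275),(375,290),(365,310),(360,180)]:
    u,v=round(u0+cx/4),round(v0+cy/4); print((cx,cy),P[v,u].round(0),s["color"][v,u])
o=robot.get_obs(); print(o["eef_pos"],o["opening"],o["joint_pos"])
s=np.load("top2.npz"); P=pts(s); print(np.round(P[205:228:3,219:234:3],0)[...,:].tolist())
```

```text
(355, 220) [515. 124. 125.] [44 41 42]
(372, 235) [511. 113. 107.] [82 80 80]
(360, 250) [516. 119.  99.] [59 57 56]
(357, 262) [520. 118.  84.] [121 119 115]
(372, 262) [569.  31.   9.] [136 140 138]
(362, 275) [517. 119.  77.] [54 53 54]
(375, 290) [505. 118.  71.] [41 40 39]
(365, 310) [512. 123.  51.] [49 47 46]
(360, 180) [507. 131. 162.] [57 54 52]
[520.72358344 111.43815689  64.0359962 ] -0.0005490116803142838 [ 8.02019237e-02  3.38362690e-01  1.81294899e+00 -1.18965534e-04
  9.90373355e-01  1.76004880e+00]
[[[480.0, 60.0, 490.0], [481.0, 55.0, 488.0], [482.0, 50.0, 482.0], [515.0, 74.0, 277.0], [521.0, 73.0, 239.0]], [[474.0, 59.0, 494.0], [475.0, 54.0, 491.0], [476.0, 49.0, 486.0], [511.0, 77.0, 259.0], [515.0, 73.0, 234.0]], [[468.0, 58.0, 499.0], [468.0, 53.0, 497.0], [470.0, 49.0, 488.0], [504.0, 77.0, 260.0], [510.0, 75.0, 221.0]], [[463.0, 58.0, 501.0], [463.0, 53.0, 498.0], [464.0, 48.0, 493.0], [499.0, 79.0, 244.0], [506.0, 79.0, 194.0]], [[457.0, 57.0, 506.0], [457.0, 52.0, 504.0], [458.0, 48.0, 494.0], [517.0, 106.0, 57.0], [505.0, 86.0, 142.0]], [[450.0, 56.0, 512.0], [451.0, 51.0, 507.0], [453.0, 48.0, 495.0], [510.0, 108.0, 41.0], [511.0, 100.0, 37.0]], [[445.0, 55.0, 514.0], [446.0, 51.0, 509.0], [506.0, 121.0, 7.0], [506.0, 113.0, 6.0], [505.0, 103.0, 12.0]], [[439.0, 55.0, 517.0], [440.0, 50.0, 514.0], [497.0, 121.0, 10.0], [496.0, 112.0, 12.0], [497.0, 104.0, 8.0]]]
```

View pics/top2.png

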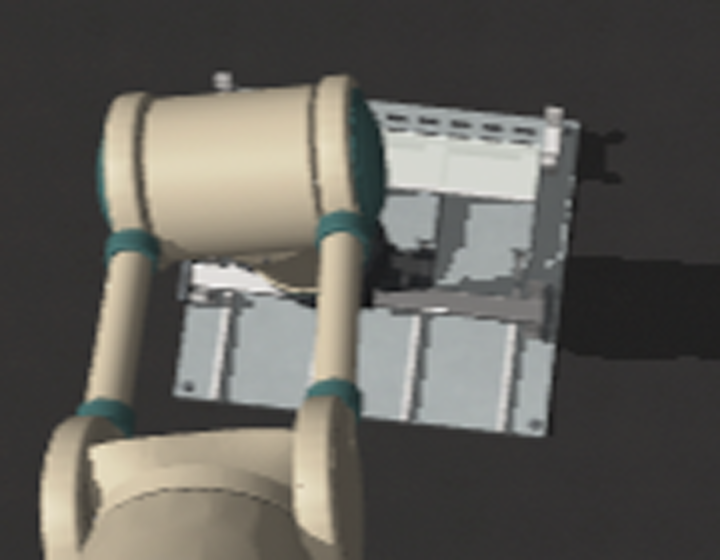

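Run:
```python
from h import *
for f,c,R in(("side0.npz",(163.1,-550.8,209.6),60),("side2.npz",(520.7,111.4,64),60)):
    s=np.load(f); P=pts(s); d=np.hypot(P[...,0]-c[0],P[...,1]-c[1])
    m=(d<R)&(P[...,2]>78); q=P[m]; v,u=np.nonzero(m)
    print(f,m.sum())
    for z in range(80,300,8):
        k=(q[:,2]>=z)&(q[:,2]<z+8)
        if k.sum()>2: print(z,k.sum(),q[k].mean(0).round(0),"ptp",np.ptp(q[k],axis=0).round(0),"px",u[k].min(),u[k].max(),v[k].min(),v[k].max())
```

```text
side0.npz 2797
240 18 [ 165. -546.  246.] ptp [ 42. 100.   5.] px 464 473 127 139
248 31 [ 164. -538.  253.] ptp [ 47. 103.   7.] px 464 474 124 137
256 30 [ 163. -539.  261.] ptp [ 48. 105.   8.] px 464 475 122 135
264 32 [ 161. -530.  268.] ptp [ 48. 101.   7.] px 465 476 120 133
272 29 [ 162. -531.  276.] ptp [ 48. 107.   8.] px 465 476 116 130
280 17 [ 166. -530.  284.] ptp [ 43. 101.   8.] px 466 474 114 128
288 9 [ 171. -551.  293.] ptp [46. 98.  6.] px 466 477 113 123
296 18 [ 161. -525.  300.] ptp [49. 78.  6.] px 466 478 111 122
side2.npz 4307
80 10 [517. 118.  84.] ptp [16.  7.  8.] px 253 259 243 246
88 19 [517. 118.  92.] ptp [19. 26.  7.] px 251 261 239 243
96 29 [516. 116. 100.] ptp [20. 27.  7.] px 251 261 235 242
104 30 [517. 119. 108.] ptp [19. 26.  8.] px 251 261 233 239
112 21 [515. 117. 116.] ptp [18. 29.  7.] px 251 261 231 237
120 15 [512. 117. 125.] ptp [ 7. 22.  8.] px 254 261 230 234
128 44 [513. 115. 132.] ptp [28. 65.  8.] px 245 267 223 235
136 67 [515. 118. 140.] ptp [31. 75.  8.] px 243 269 219 234
144 63 [515. 117. 149.] ptp [34. 88.  8.] px 240 270 215
[... 477 characters left out ...]
54.  8.] px 242 270 200 209
216 90 [505. 136. 220.] ptp [61. 53.  8.] px 240 270 198 207
224 92 [504. 136. 228.] ptp [60. 53.  8.] px 240 270 195 204
232 93 [505. 135. 236.] ptp [66. 55.  8.] px 239 270 192 201
240 89 [505. 135. 244.] ptp [66. 52.  8.] px 239 270 189 198
248 99 [506. 136. 252.] ptp [64. 56.  8.] px 239 270 185 195
256 146 [508. 130. 259.] ptp [71. 65.  8.] px 239 270 182 192
264 50 [507. 135. 268.] ptp [55. 40.  8.] px 240 268 182 188
272 91 [507. 136. 276.] ptp [65. 56.  8.] px 239 269 176 185
280 86 [505. 135. 283.] ptp [62. 47.  8.] px 239 269 175 183
288 127 [506. 135. 292.] ptp [68. 55.  8.] px 239 269 170 180
296 92 [506. 133. 300.] ptp [62. 57.  7.] px 239 269 167 176
```

Depth shows the real fingertips about 34 mm higher than the reported TCP implies. The starting picture gives the same figure (tips at 241 against 209 expected), so it is a constant z offset. I'll open, go down 36 mm more and regrasp.

>>> step_arm(
  commands=[
    [0,0,-0.02,0,0,0,0],
    [0,0,0,0,0,0,0],
    [0,0,0,0,0,0,0],
    [0,0,0,0,0,0,0],
    [-0.005,0,0,0,0,0,0],
  ],
)

```text
t: 4.75
eef_pos: [517.7, 111.8, 75.9]
tcp_rot: [3.141, 0.0, -0.109]
contact_force: [-0.3, 0.1, 0.6]
opening: 0.995
gripper_force: 0.0
```

>>> step_arm(
  commands=[
    [0,0,0.02,0,0,0,0],
    [0,0,0.03,0,0,0,0],
    [0,0,0.03,0,0,0,0],
    [0,0,0,0,0,0,0],
  ],
)

```text
t: 5.25
eef_pos: [515.9, 111.6, 26.2]
tcp_rot: [3.141, 0.004, -0.109]
contact_force: [-0.1, -0.2, -0.4]
opening: 1.001
gripper_force: 0.0
```

>>> step_arm(
  commands=[
    [0,0,0,0,0,0,255],
    [0,0,0,0,0,0,255],
    [0,0,0,0,0,0,255],
    [0,0,0,0,0,0,255],
    [0,0,0,0,0,0,255],
  ],
  force=80,
)

```text
t: 5.88
eef_pos: [518.3, 112.0, 28.7]
tcp_rot: [-3.141, -0.001, -0.109]
contact_force: [-1.1, 1.5, 3.5]
opening: 0.148
gripper_force: 78.5
```

>>> step_arm(
  commands=[
    [0,0,-0.02,0,0,0,255],
    [0,0,-0.02,0,0,0,255],
    [0,0,-0.03,0,0,0,255],
    [0,0,-0.03,0,0,0,255],
    [0,0,-0.02,0,0,0,255],
  ],
)

```text
t: 6.5
eef_pos: [518.1, 111.8, 101.4]
tcp_rot: [-3.142, -0.001, -0.109]
contact_force: [-0.2, -0.1, -2.2]
opening: 0.149
gripper_force: 77.9
```

```bash
cat > bar.py <<'E'
from h import *
from rig import robot
import sys
s=robot.snapshot("side"); np.savez(f"side_{sys.argv[1]}.npz",**s); P=pts(s)
cv2.imwrite(f"pics/s_{sys.argv[1]}.png",cv2.resize(s["color"][150:330,150:360,::-1],None,fx=3.3,fy=3.3,interpolation=cv2.INTER_CUBIC))
o=robot.get_obs(); print(o["eef_pos"].round(1),o["tcp_rot"].round(3),o["opening"].round(3),o["gripper_force"])
E
python3 bar.py lift
```

```text
Traceback (most recent call last):
  File "bar.py", line 6, in <module>
    o=robot.get_obs(); print(o["eef_pos"].round(1),o["tcp_rot"].round(3),o["opening"].round(3),o["gripper_force"])
                                                                         ^^^^^^^^^^^^^^^^^^
AttributeError: 'float' object has no attribute 'round'
```

View pics/s_lift.png

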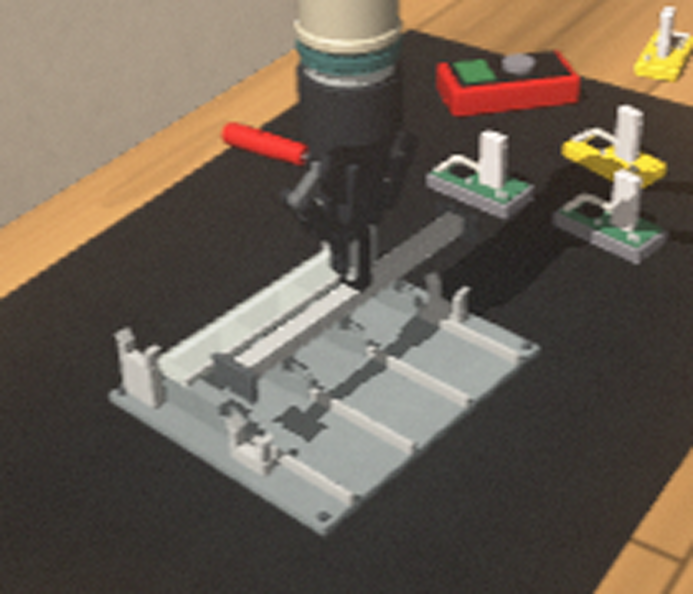

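The bar is held level, clear of both brackets; its left end shows at crop (235,370).

>>> step_arm(
  commands=[
    [0.068,0,0,0,0,0,255],
    [0.068,0,0,0,0,0,255],
    [0.0673,0,0,0,0,0,255],
    [0,0,0,0,0,0,255],
    [0,0,0,0,0,0,255],
  ],
)

```text
t: 7.18
eef_pos: [637.6, 98.5, 99.1]
tcp_rot: [3.141, 0.003, -0.109]
contact_force: [0.0, 0.4, -2.3]
opening: 0.147
gripper_force: 78.1
```

```bash
sed -i 's/,o\["opening"\].*$/,o["opening"],o["gripper_force"])/' bar.py; python3 bar.py rear
python3 - <<'E'
from h import *
# target = grip pose at front + 122 along fixture x
import numpy as np
for th in(-.108,-.112): go(518.2+122*np.cos(th),111.9+122*np.sin(th),57,-0.109)
s=np.load("side_rear.npz");P=pts(s);o=np.array([579.4,104.7]);th=-.109
R=np.array([[np.cos(th),-np.sin(th)],[np.sin(th),np.cos(th)]]);q=(P[...,:2]-o)@R
for sg in(1,-1):
  m=(q[...,1]*sg>112)&(q[...,1]*sg<126)&(P[...,2]>55)&(P[...,2]<66)&(abs(q[...,0]-60)<30); print("rest",q[m].mean(0),q[m].min(0),q[m].max(0),m.sum())
m=(abs(q[...,1])>30)&(abs(q[...,1])<115)&(P[...,2]>103)&(P[...,2]<118)&(abs(q[...,0]-60)<30); print("bartop",q[m].mean(0),P[m][:,2].mean(),m.sum(),np.polyfit(q[m][:,1],q[m][:,0],1))
E
```

```text
[637.3  98.6  99.4] [ 3.141e+00  3.000e-03 -1.090e-01] 0.1513612957816697 78.11835765838623
tool delta [ 0.0037 -0.0007  0.0706] rows 0.7 turn [0.0001 0.0009 0.    ]
tool delta [0.0037 0.0002 0.0706] rows 0.7 turn [0.0001 0.0009 0.    ]
rest [ 60.98331764 121.25144145] [ 40.69278374 114.59025742] [ 83.5639583 125.9768993] 28
rest [  61.28349781 -116.99744538] [  39.46658806 -121.10306231] [  78.2728723  -113.65570566] 21
bartop [58.01896247  9.90376513] 105.18776876159527 226 [2.06096591e-03 5.79985511e+01]
```

View pics/s_rear.png

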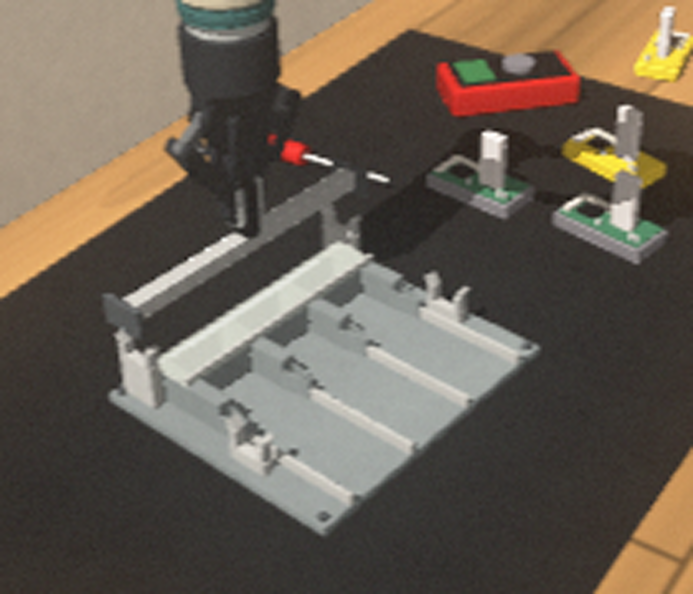

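The bar hangs right above the rear rests; its left end is over the rest at crop (135,345).

>>> step_arm(
  commands=[
    [0.0037,0,0.015,0,0,0,255],
    [0,0,0.015,0,0,0,255],
    [0,0,0.015,0,0,0,255],
    [0,0,0.012,0,0,0,255],
    [0,0,0,0,0,0,255],
  ],
)

```text
t: 7.85
eef_pos: [640.5, 98.2, 64.9]
tcp_rot: [3.141, 0.002, -0.109]
contact_force: [0.7, -0.0, -3.3]
opening: 0.15
gripper_force: 78.1
```

>>> step_arm(
  commands=[
    [0,0,0.008,0,0,0,255],
    [0,0,0.004,0,0,0,255],
    [0,0,0.0,0,0,0,255],
    [0,0,0.0,0,0,0,255],
  ],
)

```text
t: 8.35
eef_pos: [641.4, 98.3, 58.8]
tcp_rot: [3.142, -0.0, -0.109]
contact_force: [-0.2, 0.0, -3.5]
opening: 0.155
gripper_force: 78.1
```

>>> step_arm(
  commands=[
    [-0.0025,0,0,0,0,0,255],
    [0,0,0.003,0,0,0,255],
    [0,0,0.002,0,0,0,255],
    [0,0,0.0,0,0,0,255],
  ],
)

```text
t: 8.85
eef_pos: [639.8, 98.4, 56.7]
tcp_rot: [-3.142, -0.001, -0.109]
contact_force: [-2.3, 0.2, 5.0]
opening: 0.15
gripper_force: 79.3
```

```bash
python3 bar.py park
```

```text
[639.8  98.4  56.7] [-3.142e+00 -1.000e-03 -1.090e-01] 0.15312326772881454 79.28256869316101
```

View pics/s_park.png

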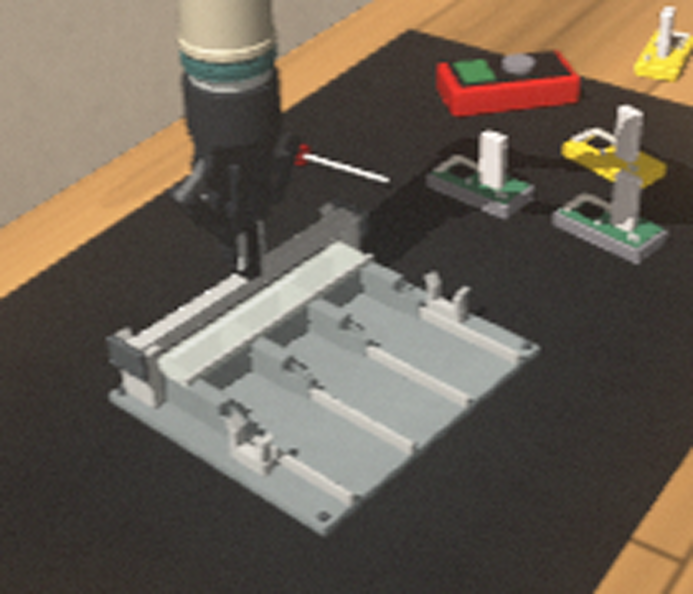

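The bar is down in both rear rests: z is at the expected seat value and the force has reversed. Releasing.

>>> step_arm(
  commands=[
    [0,0,0,0,0,0,0],
    [0,0,0,0,0,0,0],
    [0,0,0,0,0,0,0],
    [0,0,0,0,0,0,0],
    [0,0,0,0,0,0,0],
  ],
)

```text
t: 9.52
eef_pos: [639.8, 98.4, 55.6]
tcp_rot: [3.141, 0.0, -0.109]
contact_force: [-0.0, -0.2, 0.3]
opening: 0.998
gripper_force: 0.0
```

>>> step_arm(
  commands=[
    [0,0,-0.04,0,0,0,0],
    [0,0,-0.06,0,0,0,0],
    [0,0,-0.09,0,0,0,0],
    [-0.029,0.089,0,0,0,0,0],
    [-0.029,0.089,0,0,0,0,0],
  ],
)

```text
t: 10.15
eef_pos: [593.6, -4.7, 170.6]
tcp_rot: [3.141, -0.002, -0.107]
contact_force: [1.1, -1.1, -0.7]
opening: 0.998
gripper_force: 0.0
```

>>> step_arm(
  commands=[
    [-0.029,0.089,0,0,0,0,0],
    [-0.029,0.089,0,0,0,0,0],
    [0,0,0,0,0,0,0],
  ],
)

```text
t: 10.52
eef_pos: [545.8, -109.6, 169.9]
tcp_rot: [3.14, 0.0, -0.114]
contact_force: [-0.2, 0.7, -0.1]
opening: 0.997
gripper_force: 0.0
```

```bash
cat > look.py <<'E'
from h import *
from rig import robot
s=robot.snapshot("side"); np.savez("last.npz",**s); P=pts(s); t=robot.snapshot("top"); T=pts(t)
hs=cv2.cvtColor(np.ascontiguousarray(t["color"]),cv2.COLOR_RGB2HSV); g=cv2.inRange(hs,(62,60,60),(85,255,255))
n,lab,st,ce=cv2.connectedComponentsWithStats(cv2.morphologyEx(g,cv2.MORPH_CLOSE,np.ones((9,9))))
for i in range(1,n):
    if not 150<st[i,4]<1000: continue
    w=T[lab==i]; w=w[(abs(w[:,2]-18)<13)]
    if len(w)<80 or not 200<w[:,0].mean()<720: continue
    c=w.mean(0); k=(np.hypot(T[...,0]-c[0],T[...,1]-c[1])<45)&(T[...,2]>66)&(T[...,2]<120)
    (x,y),(a,b),an=cv2.minAreaRect(w[:,:2].astype(np.float32)); an=np.radians(an if a>b else an+90); an=(an+np.pi/2)%np.pi-np.pi/2
    yv=np.cov(w[:,:2].T); e=np.linalg.eigh(yv)[1][:,1]; print("px",ce[i].round(),"rect",round(x,1),round(y,1),round(a),round(b),"yaw",round(an,3),"pca",round(np.arctan(e[1]/e[0]),3),"z",c[2].round(1),"fin",T[k].mean(0).round(1) if k.any() else None,k.sum())
o=robot.get_obs(); print(o["eef_pos"].round(1),o["tcp_rot"].round(3),o["opening"],o["t"])
E
python3 look.py
```

```text
px [340. 244.] rect 444.0 -212.2 44 91 yaw -0.184 pca -0.199 z 18.8 fin [ 429.4 -209.2   73.9] 41
[ 547.3 -106.6  169.8] [-3.141e+00 -1.000e-03 -1.110e-01] 0.9978103015899316 10.625
```

```bash
python3 -c "
from h import *
go(430,-209.4,22,-0.19)"
```

```text
tool delta [-0.1756  0.1921  0.2462] rows 2.5 turn [-0.0002 -0.0002  0.0252]
```

>>> step_arm(
  commands=[
    [-0.0585,0.064,0,0,0,0,0],
    [-0.0585,0.064,0,0,0,0,0],
    [-0.0585,0.064,0,0,0,0,0],
    [0,0,0.08,0,0,0.0252,0],
    [0,0,0,0,0,0,0],
  ],
)

```text
t: 11.25
eef_pos: [428.2, -207.0, 119.4]
tcp_rot: [-3.138, 0.006, -0.187]
contact_force: [-0.8, -0.2, 0.5]
opening: 1.002
gripper_force: 0.0
```

```bash
python3 -c "
from h import *
go(430,-209.4,22,-0.19)"; python3 look.py
```

```text
tool delta [0.0047 0.0039 0.1623] rows 1.6 turn [-0.0011  0.002   0.0011]
px [338. 196.] rect 584.9 -209.4 47 87 yaw -0.067 pca -0.174 z 18.7 fin [ 571.7 -207.    73.2] 42
[ 431.2 -208.7  122.2] [-3.141 -0.    -0.185] 0.9982220810265223 11.35
```

>>> step_arm(
  commands=[
    [-0.002,0.001,0.06,0,0,0,0],
    [0,0,0.06,0,0,0,0],
    [0,0,0.047,0,0,0,0],
    [0,0,0,0,0,0,0],
    [0,0,0,0,0,0,0],
  ],
)

```text
t: 11.98
eef_pos: [430.8, -210.3, 23.1]
tcp_rot: [3.14, -0.003, -0.187]
contact_force: [-0.9, -0.2, -0.1]
opening: 1.001
gripper_force: 0.0
```

>>> step_arm(
  commands=[
    [0,0,0,0,0,0,255],
    [0,0,0,0,0,0,255],
    [0,0,0,0,0,0,255],
    [0,0,0,0,0,0,255],
    [0,0,0,0,0,0,255],
  ],
  force=60,
)

```text
t: 12.6
eef_pos: [428.7, -209.7, 21.5]
tcp_rot: [-3.141, 0.0, -0.188]
contact_force: [-0.4, 0.8, 1.0]
opening: 0.133
gripper_force: 61.4
```

>>> step_arm(
  commands=[
    [0,0,-0.05,0,0,0,255],
    [0,0,-0.05,0,0,0,255],
    [0,0,0,0,0,-0.0248,255],
    [0,0,0,0,0,0,255],
    [0,0,0,0,0,0,255],
  ],
  force=100,
)

```text
t: 13.22
eef_pos: [428.2, -209.4, 80.9]
tcp_rot: [-3.141, 0.001, -0.111]
contact_force: [0.3, 0.4, -2.4]
opening: 0.123
gripper_force: 97.8
```

>>> step_arm(
  commands=[
    [0,-0.08,0,0,0,0,255],
    [0,-0.08,0,0,0,0,255],
    [0,-0.08,0,0,0,0,255],
    [0,-0.08,0,0,0,0,255],
    [0,0,0,0,0,0,255],
  ],
)

```text
t: 13.85
eef_pos: [449.1, -16.0, 80.9]
tcp_rot: [-3.141, 0.002, -0.106]
contact_force: [-1.2, -0.8, -1.7]
opening: 0.124
gripper_force: 98.7
```

>>> step_arm(
  commands=[
    [0,-0.08,0,0,0,0,255],
    [0,-0.08,0,0,0,0,255],
    [0,-0.08,0,0,0,0,255],
    [0,-0.08,0,0,0,0,255],
    [0,0,0,0,0,0,255],
  ],
)

```text
t: 14.48
eef_pos: [471.7, 173.9, 81.0]
tcp_rot: [-3.141, -0.0, -0.107]
contact_force: [-0.6, -0.7, -2.0]
opening: 0.124
gripper_force: 99.2
```

```bash
python3 look.py; python3 -c "
from h import *
go(475.7,186.5,30,-0.1095)"
```

```text
px [336. 197.] rect 583.4 -208.9 44 83 yaw -0.116 pca 0.017 z 18.5 fin [ 571.4 -207.3   73.6] 41
[470.7 171.2  80.9] [ 3.14e+00  1.00e-03 -1.10e-01] 0.12664156777832317 14.575
tool delta [ 0.0055 -0.0264  0.0847] rows 0.8 turn [ 0.0005  0.0004 -0.0001]
```

>>> step_arm(
  commands=[
    [0.0055,-0.0264,0,0,0,0,255],
    [0,0,0,0,0,0,255],
    [0,0,0.025,0,0,0,255],
    [0,0,0.025,0,0,0,255],
    [0,0,0.02,0,0,0,255],
  ],
)

```text
t: 15.2
eef_pos: [475.1, 186.8, 37.8]
tcp_rot: [3.141, 0.002, -0.111]
contact_force: [-0.2, 0.2, -2.2]
opening: 0.122
gripper_force: 99.3
```

>>> step_arm(
  commands=[
    [0,0,0.007,0,0,0,255],
    [0,0,0.005,0,0,0,255],
    [0,0,0,0,0,0,255],
  ],
)

```text
t: 15.58
eef_pos: [476.2, 187.3, 32.3]
tcp_rot: [3.142, -0.0, -0.11]
contact_force: [-0.7, 0.4, -2.0]
opening: 0.123
gripper_force: 99.2
```

```bash
python3 bar.py drop1;  python3 -c "
from h import *
th=-.1095;import math
for fx in(-112,-15): go(579.4+math.cos(th)*fx-math.sin(th)*70,104.7+math.sin(th)*fx+math.cos(th)*70,29.5,th)"
```

```text
[476.4 187.4  32.5] [-3.141e+00 -1.000e-03 -1.100e-01] 0.12268168172941439 99.24699425697327
tool delta [-0.001   0.0016  0.005 ] rows 0.1 turn [-0.     -0.0002 -0.0002]
tool delta [0.1607 0.0014 0.0051] rows 1.6 turn [-0.     -0.0002 -0.0002]
```

View pics/s_drop1.png

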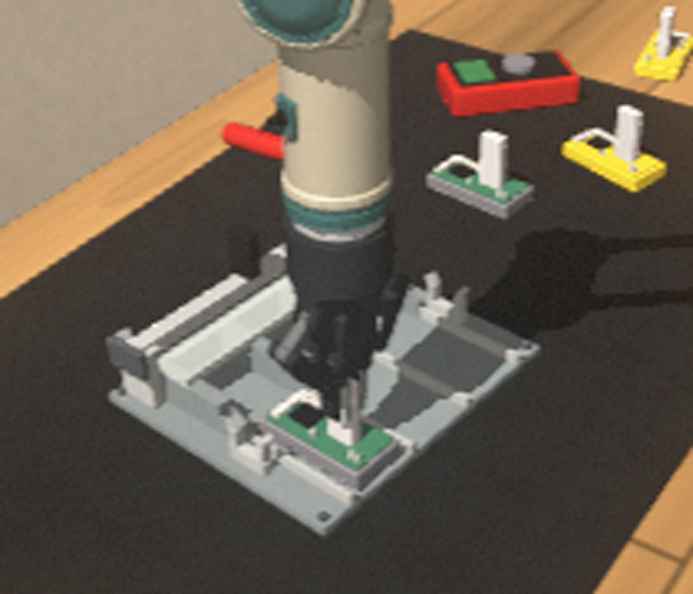

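The carrier sits level over the left apron, crop (340,435), nose towards the hood. I'll lower it the last 2 mm and slide it in.

>>> step_arm(
  commands=[
    [0,0.0015,0.004,0,0,0,255],
    [0.03,0,0,0,0,0,255],
    [0.03,0,0,0,0,0,255],
    [0.03,0,0,0,0,0,255],
    [0,0,0,0,0,0,255],
  ],
  force=60,
)

```text
t: 16.25
eef_pos: [532.2, 180.2, 29.8]
tcp_rot: [-3.141, -0.002, -0.111]
contact_force: [0.0, -0.0, -2.7]
opening: 0.122
gripper_force: 99.0
```

>>> step_arm(
  commands=[
    [0.03,0,0,0,0,0,255],
    [0.02,0,0,0,0,0,255],
    [0.012,0,0,0,0,0,255],
    [0,0,0,0,0,0,255],
    [0,0,0,0,0,0,255],
  ],
)

```text
t: 16.88
eef_pos: [566.1, 176.3, 29.7]
tcp_rot: [3.141, 0.001, -0.11]
contact_force: [-0.0, -0.2, -1.2]
opening: 0.122
gripper_force: 99.0
```

```bash
python3 -c "
from h import *
th=-.1095;import math
for fx in(-15,): go(579.4+math.cos(th)*fx-math.sin(th)*70,104.7+math.sin(th)*fx+math.cos(th)*70,29.5,th)"
```

```text
tool delta [ 0.01   -0.0004  0.0003] rows 0.1 turn [ 0.0001  0.0002 -0.0002]
```

>>> step_arm(
  commands=[
    [0.005,0,0,0,0,0,255],
    [0.004,0,0,0,0,0,255],
    [0.003,0,0,0,0,0,255],
    [0,0,0,0,0,0,255],
  ],
)

```text
t: 17.38
eef_pos: [572.7, 175.7, 29.8]
tcp_rot: [3.141, 0.002, -0.11]
contact_force: [-2.5, 0.4, 0.1]
opening: 0.12
gripper_force: 99.6
```

>>> step_arm(
  commands=[
    [0.003,0,0,0,0,0,255],
    [0.003,0,0,0,0,0,255],
    [0,0,0,0,0,0,255],
  ],
)

```text
t: 17.75
eef_pos: [572.8, 175.8, 30.0]
tcp_rot: [3.141, 0.008, -0.111]
contact_force: [-10.0, 2.8, 7.4]
opening: 0.121
gripper_force: 100.8
```

Position stalled at x 572.8 with force building to 10 N, so the nose is against the stop. I'll relax slightly, release and rise.

>>> step_arm(
  commands=[
    [-0.004,0,0,0,0,0,255],
    [0,0,0,0,0,0,0],
    [0,0,0,0,0,0,0],
    [0,0,0,0,0,0,0],
    [0,0,0,0,0,0,0],
  ],
)

```text
t: 18.38
eef_pos: [575.5, 175.3, 29.9]
tcp_rot: [-3.142, -0.001, -0.11]
contact_force: [0.7, 1.1, 0.2]
opening: 0.952
gripper_force: 0.0
```

>>> step_arm(
  commands=[
    [0,0,0,0,0,0,0],
    [0,0,-0.06,0,0,0,0],
    [0,0,-0.08,0,0,0,0],
    [0,0,-0.1,0,0,0,0],
    [0,0,0,0,0,0,0],
  ],
)

```text
t: 19.0
eef_pos: [578.7, 176.1, 179.7]
tcp_rot: [-3.138, -0.012, -0.11]
contact_force: [-0.2, -0.2, -0.5]
opening: 1.004
gripper_force: 0.0
```

```bash
python3 look.py; python3 -c "
from h import *
go(572,-207.5,170,-0.12)"
```

```text
px [337. 195.] rect 585.4 -209.0 44 89 yaw -0.113 pca -0.162 z 18.8 fin [ 571.4 -207.5   73. ] 39
px [206. 200.] rect 573.5 178.3 50 61 yaw -0.081 pca -0.01 z 26.1 fin [572.2 172.8  79.4] 49
[575.2 175.5 174.5] [-3.141e+00 -2.000e-03 -1.100e-01] 0.9970800012366609 19.1
tool delta [0.065  0.635  0.0074] rows 6.3 turn [-0.0001 -0.0005  0.0031]
```

>>> step_arm(
  commands=[
    [0.0093,0.0907,0,0,0,0,0],
    [0.0093,0.0907,0,0,0,0,0],
    [0.0093,0.0907,0,0,0,0,0],
    [0.0093,0.0907,0,0,0,0,0],
    [0,0,0,0,0,0,0],
  ],
)

```text
t: 19.73
eef_pos: [572.0, -46.9, 171.6]
tcp_rot: [3.14, 0.004, -0.115]
contact_force: [0.2, 0.0, 0.2]
opening: 1.0
gripper_force: 0.0
```

>>> step_arm(
  commands=[
    [0.0093,0.0907,0,0,0,0,0],
    [0.0093,0.0907,0,0,0,0,0],
    [0.0093,0.0907,0,0,0,0,0],
    [0,0,0.06,0,0,0,0],
    [0,0,0,0,0,0,0],
  ],
)

```text
t: 20.35
eef_pos: [569.0, -205.5, 133.8]
tcp_rot: [-3.138, 0.009, -0.111]
contact_force: [0.2, 0.3, 0.1]
opening: 1.002
gripper_force: 0.0
```

```bash
python3 -c "
from h import *
from rig import robot
s=robot.snapshot('side');P=pts(s)
m=(np.hypot(P[...,0]-572,P[...,1]+207)<70)&(P[...,2]>50)&(P[...,2]<76)&(s['color'].min(-1)>120); print(P[m].mean(0),m.sum())
np.savez('side_c.npz',**s)
go(572,-207.5,22,-0.11)"
```

```text
[ 572.62012897 -201.98955698   63.73983433] 56
tool delta [0.0039 0.003  0.1895] rows 1.9 turn [-0.0008  0.0017  0.0001]
```

>>> step_arm(
  commands=[
    [0,0.001,0.06,0,0,0,0],
    [0,0,0.06,0,0,0,0],
    [0,0,0.06,0,0,0,0],
    [0,0,0.01,0,0,0,0],
    [0,0,0,0,0,0,0],
  ],
)

```text
t: 21.02
eef_pos: [572.8, -207.6, 24.9]
tcp_rot: [3.141, -0.001, -0.109]
contact_force: [-0.9, 0.1, 0.4]
opening: 0.996
gripper_force: 0.0
```

>>> step_arm(
  commands=[
    [0,0,0,0,0,0,255],
    [0,0,0,0,0,0,255],
    [0,0,0,0,0,0,255],
    [0,0,0,0,0,0,255],
    [0,0,0,0,0,0,255],
  ],
  force=100,
)

```text
t: 21.65
eef_pos: [571.9, -208.1, 24.2]
tcp_rot: [3.142, -0.0, -0.11]
contact_force: [-0.4, 0.3, 2.1]
opening: 0.12
gripper_force: 97.7
```

>>> step_arm(
  commands=[
    [0,0,-0.05,0,0,0,255],
    [0,0,-0.055,0,0,0,255],
    [-0.0462,-0.0806,0,0,0,0,255],
    [-0.0462,-0.0806,0,0,0,0,255],
    [-0.0462,-0.0806,0,0,0,0,255],
  ],
)

```text
t: 22.28
eef_pos: [504.1, -53.4, 86.6]
tcp_rot: [-3.141, 0.0, -0.111]
contact_force: [0.6, 0.9, -0.7]
opening: 0.124
gripper_force: 97.7
```

>>> step_arm(
  commands=[
    [-0.0462,-0.0806,0,0,0,0,255],
    [-0.0462,-0.0806,0,0,0,0,255],
    [0,0,0,0,0,0,255],
    [0,0,0,0,0,0,255],
  ],
)

```text
t: 22.78
eef_pos: [461.2, 47.3, 87.0]
tcp_rot: [3.141, -0.001, -0.109]
contact_force: [-0.3, -0.6, -1.5]
opening: 0.124
gripper_force: 98.1
```

```bash
python3 -c "
from h import *
go(460.4,47.3,33,-0.1095)"
```

```text
tool delta [-0.0014  0.      0.0899] rows 0.9 turn [ 0.0002 -0.0003  0.0001]
```

>>> step_arm(
  commands=[
    [-0.0014,0,0.03,0,0,0,255],
    [0,0,0.03,0,0,0,255],
    [0,0,0.02,0,0,0,255],
    [0,0,0.009,0,0,0,255],
    [0,0,0,0,0,0,255],
  ],
)

```text
t: 23.4
eef_pos: [460.1, 47.1, 33.3]
tcp_rot: [3.141, 0.0, -0.111]
contact_force: [-0.1, 0.6, -0.3]
opening: 0.123
gripper_force: 98.1
```

```bash
python3 bar.py drop2;  python3 -c "
from h import *
go(460.4,47.3,32.2,-0.1095)"
```

```text
[460.3  47.3  33.6] [ 3.141 -0.    -0.111] 0.12383305826310122 98.10172319412231
tool delta [ 0.0002 -0.      0.0024] rows 0.0 turn [ 0.     -0.0001 -0.0004]
```

View pics/s_drop2.png

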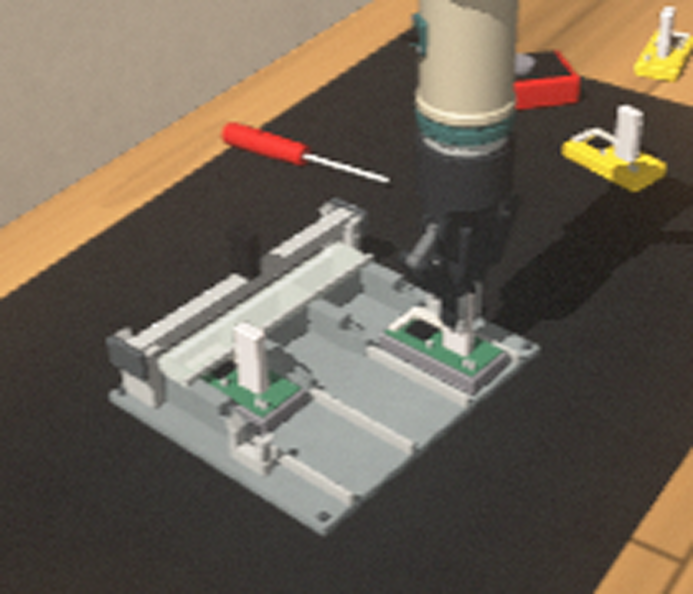

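The left carrier is home under the hood, crop (250,390), and the second is in the right apron, crop (455,355). Sliding it in.

>>> step_arm(
  commands=[
    [0,0,0.003,0,0,0,255],
    [0.03,0,0,0,0,0,255],
    [0.03,0,0,0,0,0,255],
    [0.03,0,0,0,0,0,255],
    [0.03,0,0,0,0,0,255],
  ],
)

```text
t: 24.08
eef_pos: [532.1, 39.7, 32.1]
tcp_rot: [3.142, 0.001, -0.11]
contact_force: [-1.8, 0.7, 4.9]
opening: 0.125
gripper_force: 99.1
```

>>> step_arm(
  commands=[
    [0.025,0,0,0,0,0,255],
    [0.008,0,0,0,0,0,255],
    [0.005,0,0,0,0,0,255],
    [0,0,0,0,0,0,255],
  ],
)

```text
t: 24.58
eef_pos: [554.1, 37.2, 32.1]
tcp_rot: [3.142, 0.0, -0.11]
contact_force: [-2.9, 0.0, 4.7]
opening: 0.119
gripper_force: 98.9
```

>>> step_arm(
  commands=[
    [0.004,0,0,0,0,0,255],
    [0.003,0,0,0,0,0,255],
    [0,0,0,0,0,0,255],
  ],
)

```text
t: 24.95
eef_pos: [556.9, 37.0, 32.1]
tcp_rot: [3.142, 0.003, -0.11]
contact_force: [-5.4, 1.9, 7.7]
opening: 0.124
gripper_force: 99.7
```

>>> step_arm(
  commands=[
    [0.003,0,0,0,0,0,255],
    [0.003,0,0,0,0,0,255],
    [0,0,0,0,0,0,255],
  ],
)

```text
t: 25.32
eef_pos: [556.9, 37.0, 32.3]
tcp_rot: [3.141, 0.009, -0.11]
contact_force: [-11.6, 1.2, 14.2]
opening: 0.123
gripper_force: 100.7
```

>>> step_arm(
  commands=[
    [-0.005,0,-0.001,0,0,0,255],
    [0,0,0,0,0,0,0],
    [0,0,0,0,0,0,0],
    [0,0,0,0,0,0,0],
    [0,0,0,0,0,0,0],
  ],
)

```text
t: 25.95
eef_pos: [559.1, 36.6, 32.2]
tcp_rot: [3.141, -0.0, -0.11]
contact_force: [-0.1, -0.6, -0.6]
opening: 0.951
gripper_force: 0.0
```

>>> step_arm(
  commands=[
    [0,0,0,0,0,0,0],
    [0,0,-0.06,0,0,0,0],
    [0,0,-0.08,0,0,0,0],
    [0,0,-0.09,0,0,0,0],
    [0,0,0,0,0,0,0],
  ],
)

```text
t: 26.58
eef_pos: [562.3, 36.5, 175.2]
tcp_rot: [-3.141, -0.011, -0.11]
contact_force: [-0.6, 0.1, -1.4]
opening: 0.996
gripper_force: 0.0
```

```bash
python3 look.py; python3 -c "
from h import *
s=np.load('last.npz');cv2.imwrite('pics/s_home.png',cv2.resize(s['color'][150:330,150:360,::-1],None,fx=3.3,fy=3.3))
go(639.8,98.4,57,-0.1095)"
```

```text
px [206. 200.] rect 573.4 178.0 50 60 yaw -0.116 pca -0.085 z 25.9 fin [572.  172.9  79.1] 48
[558.8  36.6 170.6] [ 3.142e+00 -1.000e-03 -1.100e-01] 0.9966352263641285 26.675
tool delta [ 0.1227 -0.1172  0.1894] rows 1.9 turn [ 0.     -0.0003 -0.0002]
```

View pics/s_home.png

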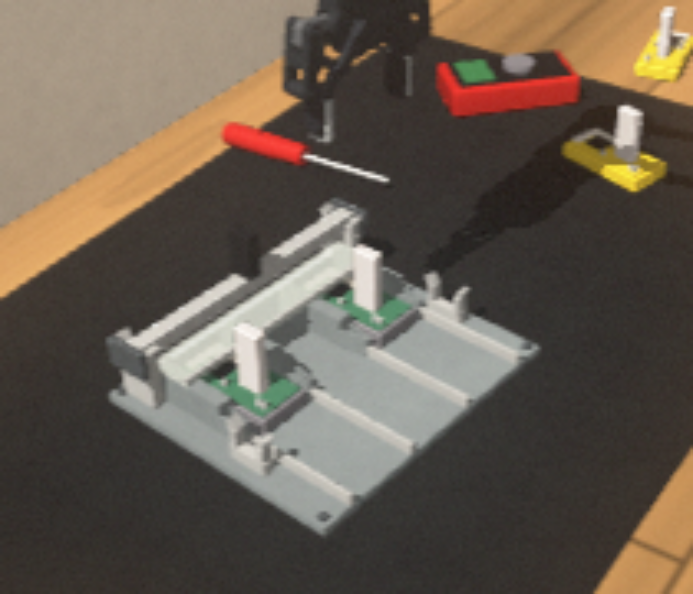

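Both carriers are home under the hood, fins at crop (250,360) and (368,280). Now the bar.

>>> step_arm(
  commands=[
    [0.0613,-0.0586,0,0,0,0,0],
    [0.0613,-0.0586,0,0,0,0,0],
    [0,0,0,0,0,0,0],
    [0,0,0.05,0,0,0,0],
    [0,0,0,0,0,0,0],
  ],
)

```text
t: 27.3
eef_pos: [636.0, 97.9, 136.3]
tcp_rot: [3.14, 0.009, -0.11]
contact_force: [0.7, 0.1, -1.1]
opening: 0.998
gripper_force: 0.0
```

>>> step_arm(
  commands=[
    [0,0,0.05,0,0,0,0],
    [0,0,0.05,0,0,0,0],
    [0,0,0.037,0,0,0,0],
    [0,0,0,0,0,0,0],
    [0,0,0,0,0,0,0],
  ],
)

```text
t: 27.92
eef_pos: [640.3, 98.2, 59.3]
tcp_rot: [-3.142, -0.002, -0.111]
contact_force: [0.0, 0.4, 0.5]
opening: 0.996
gripper_force: 0.0
```

>>> step_arm(
  commands=[
    [0,0,0.004,0,0,0,0],
    [0,0,0,0,0,0,255],
    [0,0,0,0,0,0,255],
    [0,0,0,0,0,0,255],
    [0,0,0,0,0,0,255],
  ],
  force=90,
)

```text
t: 28.55
eef_pos: [639.8, 98.4, 55.9]
tcp_rot: [3.141, -0.0, -0.11]
contact_force: [-2.9, -0.7, 12.4]
opening: 0.15
gripper_force: 75.7
```

>>> step_arm(
  commands=[
    [0,0,0,0,0,0,255],
    [0,0,-0.02,0,0,0,255],
    [0,0,-0.03,0,0,0,255],
    [0,0,-0.03,0,0,0,255],
    [0,0,0,0,0,0,255],
  ],
)

```text
t: 29.18
eef_pos: [640.8, 98.5, 105.4]
tcp_rot: [-3.141, -0.003, -0.11]
contact_force: [0.1, 0.5, -2.8]
opening: 0.15
gripper_force: 87.8
```

>>> step_arm(
  commands=[
    [0,0,-0.02,0,0,0,255],
    [-0.05,0,0,0,0,0,255],
    [-0.05,0,0,0,0,0,255],
    [-0.05,0,0,0,0,0,255],
    [-0.0525,0,0,0,0,0,255],
  ],
)

```text
t: 29.8
eef_pos: [517.7, 111.8, 115.5]
tcp_rot: [3.141, 0.001, -0.11]
contact_force: [-0.5, 0.2, -2.9]
opening: 0.15
gripper_force: 87.7
```

>>> step_arm(
  commands=[
    [0,0,0,0,0,0,255],
    [0,0,0,0,0,0,255],
    [0,0,0,0,0,0,255],
  ],
)

```text
t: 30.18
eef_pos: [520.1, 111.7, 115.8]
tcp_rot: [-3.142, -0.001, -0.111]
contact_force: [0.3, -0.9, -2.5]
opening: 0.154
gripper_force: 87.7
```

```bash
python3 bar.py back;  python3 -c "
from h import *
go(518.3,111.9,28,-0.1095)
s=np.load('side_back.npz');P=pts(s);o=np.array([579.4,104.7]);th=-.1095
R=np.array([[np.cos(th),-np.sin(th)],[np.sin(th),np.cos(th)]]);q=(P[...,:2]-o)@R
m=(abs(q[...,1])>25)&(abs(q[...,1])<125)&(P[...,2]>95)&(P[...,2]<135)&(abs(q[...,0]+62)<20)
print('bar',q[m].mean(0),np.polyfit(q[m][:,1],q[m][:,0],1),np.polyfit(q[m][:,1],P[m][:,2],1))"
```

```text
[519.9 111.7 115.6] [ 3.142e+00 -1.000e-03 -1.100e-01] 0.15064408488905143 87.71236896514893
tool delta [-2.80e-03 -1.00e-04  1.46e-01] rows 1.5 turn [ 0.     -0.0002 -0.0003]
bar [-62.49802224  11.03044991] [ 3.45739870e-03 -6.25361589e+01] [7.34854674e-04 1.19247854e+02]
```

View pics/s_back.png

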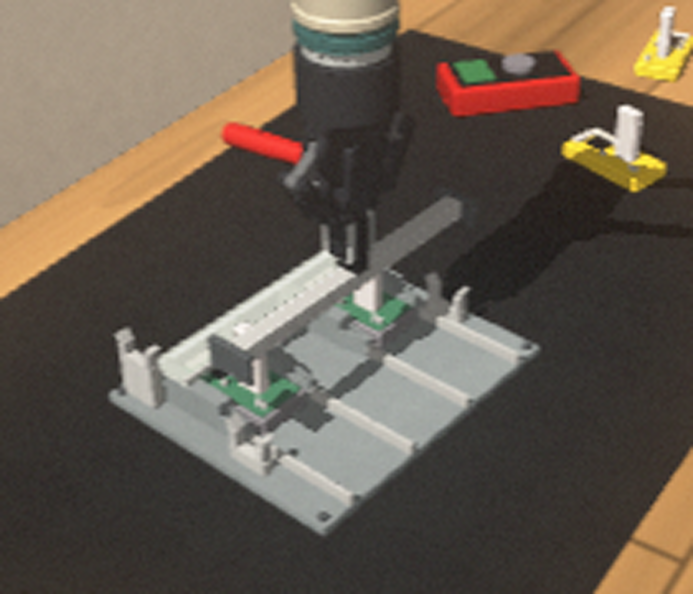

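The bar is level over the front brackets. Lowering.

>>> step_arm(
  commands=[
    [-0.0028,0,0.03,0,0,0,255],
    [0,0,0.03,0,0,0,255],
    [0,0,0.03,0,0,0,255],
    [0,0,0,0,0,0,255],
    [0,0,0,0,0,0,255],
  ],
)

```text
t: 30.85
eef_pos: [518.2, 112.0, 62.1]
tcp_rot: [-3.141, -0.001, -0.11]
contact_force: [-0.0, -0.6, -2.1]
opening: 0.148
gripper_force: 87.7
```

```bash
python3 -c "
from h import *
go(518.3,111.9,28,-0.1095)"
```

```text
tool delta [0.0002 0.0001 0.0569] rows 0.6 turn [-0.     -0.0003 -0.0003]
```

>>> step_arm(
  commands=[
    [0,0,0.015,0,0,0,255],
    [0,0,0.015,0,0,0,255],
    [0,0,0.015,0,0,0,255],
    [0,0,0.006,0,0,0,255],
    [0,0,0,0,0,0,255],
  ],
)

```text
t: 31.48
eef_pos: [517.0, 112.0, 30.6]
tcp_rot: [3.141, 0.001, -0.11]
contact_force: [-0.3, 0.1, -3.6]
opening: 0.146
gripper_force: 87.7
```

>>> step_arm(
  commands=[
    [0,0,0.004,0,0,0,255],
    [0,0,0.003,0,0,0,255],
    [0,0,0,0,0,0,255],
  ],
)

```text
t: 31.85
eef_pos: [517.6, 112.0, 27.9]
tcp_rot: [-3.141, -0.001, -0.11]
contact_force: [-1.7, 0.7, 5.1]
opening: 0.147
gripper_force: 88.8
```

Seated: z is 27.9 and the force has reversed. Release, rise, and check.

>>> step_arm(
  commands=[
    [0,0,0,0,0,0,0],
    [0,0,0,0,0,0,0],
    [0,0,0,0,0,0,0],
    [0,0,0,0,0,0,0],
    [0,0,0,0,0,0,0],
  ],
)

```text
t: 32.48
eef_pos: [517.3, 112.0, 26.8]
tcp_rot: [3.141, 0.0, -0.11]
contact_force: [0.2, 0.1, -0.2]
opening: 1.002
gripper_force: 0.0
```

>>> step_arm(
  commands=[
    [0,0,-0.05,0,0,0,0],
    [0,0,-0.08,0,0,0,0],
    [0,0,-0.1,0,0,0,0],
    [0,0.1,0,0,0,0,0],
    [0,0.1,0,0,0,0,0],
  ],
)

```text
t: 33.1
eef_pos: [504.6, -8.1, 166.1]
tcp_rot: [3.141, -0.003, -0.108]
contact_force: [0.5, -0.8, 0.3]
opening: 1.001
gripper_force: 0.0
```

>>> step_arm(
  commands=[
    [0,0.1,0,0,0,0,0],
    [0,0.1,0,0,0,0,0],
    [0,0.1,0,0,0,0,0],
    [0,0,0,0,0,0,0],
    [0,0,0,0,0,0,0],
  ],
)

```text
t: 33.72
eef_pos: [483.9, -185.8, 164.6]
tcp_rot: [-3.14, 0.001, -0.111]
contact_force: [-0.4, 0.2, -0.1]
opening: 0.998
gripper_force: 0.0
```

```bash
python3 bar.py end;  python3 -c "
from h import *
s=np.load('side_end.npz');P=pts(s);o=np.array([579.4,104.7]);th=-.1095
R=np.array([[np.cos(th),-np.sin(th)],[np.sin(th),np.cos(th)]]);q=(P[...,:2]-o)@R
m=(abs(q[...,1])>25)&(abs(q[...,1])<110)&(P[...,2]>25)&(P[...,2]<50)&(abs(q[...,0]+62)<12)
print('bar',q[m].mean(0),np.polyfit(q[m][:,1],q[m][:,0],1),np.polyfit(q[m][:,1],P[m][:,2],1))
for y in(70,-70):
  m=(abs(q[...,1]-y)<15)&(P[...,2]>60)&(P[...,2]<95)&(abs(q[...,0]+15)<25); print('fin',q[m].mean(0),m.sum())"
```

```text
[ 484.1 -185.1  164.7] [-3.141e+00  1.000e-03 -1.100e-01] 0.9974064423893553 0.0
bar [-63.85018222   7.65713832] [-6.25129409e-04 -6.38453955e+01] [1.07410199e-03 3.34750724e+01]
fin [-15.39799405  72.90050887] 82
fin [-16.21990246 -66.10529244] 67
```

View pics/s_end.png

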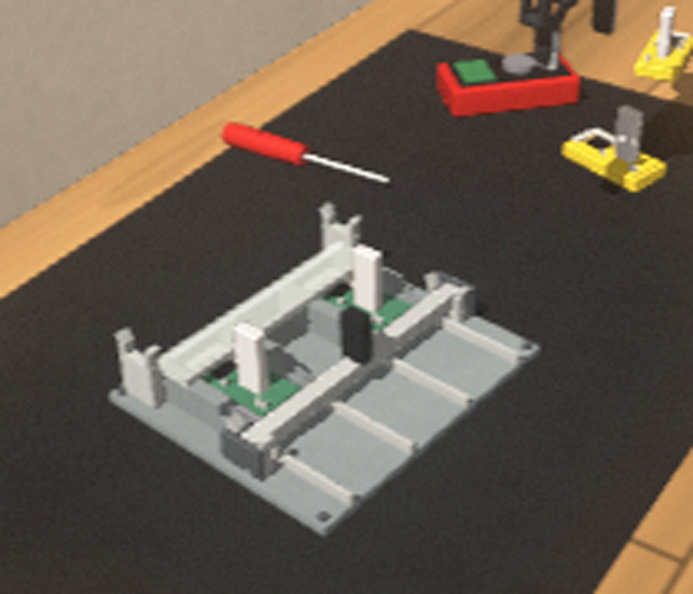

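The bar is level and seated in both front brackets, ends at crop (250,450) and (455,295). Both carriers are home behind it and the bystanders haven't moved, so I'm handing in.

```bash
python3 -c "
from rig import robot
print(robot.sign_off())"
```

```text
the job is handed in; nothing more can be done
None
```

The job is handed in: both green carriers found on the bench are home against the stop (left and right lanes), the bar is seated back in both front brackets, and I touched none of the bystanders or yellow look-alikes; sign-off gave no verdict.

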